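# Line up the flasher units on the test rail by height

## Robot

A 6-joint arm with a two-finger parallel gripper is mounted at the origin on the work surface. World frame = base frame: x ahead of the robot, y to its left, z up, the work surface at z = 0. Lengths are in m, angles in rad, forces in N, time in s.
With the tool pointing down it reaches from about 0.35 to 0.975 m from the base axis. Payload 4.9 kg.
Tool frame: the origin (TCP) lies midway between the tips of the shut fingers; the grasp point (between the pads) lies 19 mm behind it; z points along the fingers, y is the direction in which the jaws open and shut (so a half turn about z gives the same grasp; the last joint's range is limited). The gripper opens to 85 mm and grips with 20 to 120 N. Pads are 22 mm wide; open, the fingers measure 114 mm over their backs; the gripper's body (76 mm by 85 mm) begins 54 mm behind the grasp point. The pads swing forward as they close: fully open they stand 13 mm farther back than shut.
Start: joints at [1.095, 0.053, 1.613, -0, 1.476, -0.119], TCP at [0.218, 0.586, 0.231] pointing down, gripper open.
Joint ranges: [-3.01, 3.01], [-1.01, 2.22], [0.06, 2.58], [-1.02, 4.17], [0.09, 2.62], [-3.14, 3.14]. Speed limits (rad/s): [2.57, 2.57, 3.14, 3.14, 3.14, 3.14].

## Interface

Orientations are given as a rotation vector (axis times angle).
In Python, from station import ctrl gives the robot as it stands.
- The arm moves only by the tool drive_tool, never from a script. Its argument "moves" is one flat list of numbers, 7 for each row, row after row: the turn, a rotation vector about the world's x, y, z in degrees, then the shift along the world's x, y, z in m, then the closure, from 0 (fully open) to 1 (shut). A call has exactly 5 rows; each row shifts and turns the commanded pose from where the row before left it; what a row does not reach is not made up. A row lasts 1/8 s, in which the tool goes at most 62.5 mm and 10.7 degrees, less where a joint would pass 70% of its speed; a pose out of reach is approached as far as the arm can. A call is refused whole if a number of a shift passes 0.0625 or a number of a turn 10.7, either way. A call with a gripper value outside its range is refused whole. The fingers move at their own pace and stop on an object; "newtons" is the grip in N (left out, the last holds). Time passes only in rows, so rows that do not move let the fingers close, or fill a call up. It gives the time, the measured TCP pose, the force and the opening at its end, in the units of the state.
- ctrl.get_obs(): the state, without advancing time (a new reading comes with each control period).
- ctrl.get_image(name): name is "side" or "top"; returns the picture (480x640x3 uint8, red, green, blue); there is no depth.
- ctrl.get_calibration(name): a dict with "fx", "fy", "cx", "cy" (pixels), "k1" (the pictures are not rectified: a ray, as slopes to the right and down, at radius r is drawn at 1 + k1 r^2 times it, then the intrinsics apply), "rvec" (rotation vector, rad) and "tvec" (3), from world to camera coordinates, as OpenCV has them. Camera axes: x right, y down, z forward; pixel columns grow to the right and rows downward; lengths in m; the calibration is good to about 2 mm. A picture is of the moment at which its call begins. get_calibration takes no time and is no camera call.
- ctrl.finish_job(): hands the job in, once; it reports no verdict.
The state is a dict: "t": time; "q": joint angles; "dq": joint speeds; "effort": joint torques, N m; "tool_pos": TCP position; "tool_rot": TCP orientation; "contact_force": force on the tool from outside, world axes, zero at the start; "wrist_torque": the same for the moment, N m; "opening": finger opening in m.
Only numpy, scipy, OpenCV 4.12 (cv2) and the standard library are available. Lean on these libraries where they do the work, as an engineer would, in place of code of your own. Each camera call takes 0.05 s, during which the arm holds its last target.

## Task

Stand the four black flasher units upright on the four grey relay bases of the test rail, one in the middle of each base, in order of height, so that the tallest is next to the bulb socket tester and the shortest is farthest from it. Set each one down gently rather than dropping it, do not tip any over, and leave the red lens where it lies.

Things in the scene. Friction and masses are not known exactly. Their poses are not given: they have to be found in the camera images.
- unit_36: The shortest of four black flasher units: an upright plain round can, 36 mm tall, 40 mm in diameter all the way up (rim of the top bevelled 3 mm), thin steel band near its foot, small brass dot on top. Stands on the bench at the start. Origin: centre of its underside; z up its axis.
- unit_54: The second shortest of four black flasher units: an upright plain round can, 54 mm tall, 40 mm in diameter all the way up (rim of the top bevelled 3 mm), thin steel band near its foot, small brass dot on top. Stands on the bench at the start. Origin: centre of its underside; z up its axis.
- unit_72: The second tallest of four black flasher units: an upright plain round can, 72 mm tall, 40 mm in diameter all the way up (rim of the top bevelled 3 mm), thin steel band near its foot, small brass dot on top. Stands on the bench at the start. Origin: centre of its underside; z up its axis.
- unit_90: The tallest of four black flasher units: an upright plain round can, 90 mm tall, 40 mm in diameter all the way up (rim of the top bevelled 3 mm), thin steel band near its foot, small brass dot on top. Stands on the bench at the start. Origin: centre of its underside; z up its axis.
- base_a: Relay base, number 1 of four alike in a straight row, counted from the robot's left (+y) end: a grey cast disc, 60 mm in diameter, 14 mm high, flat on top (black circle 45 mm across and pin holes drawn on it, no real holes), fixed on the steel test rail (370 x 84 x 12 mm), 90 mm from the next. Its flat top is 26 mm above the bench. Origin: centre of its underside, 14 mm below the top; y along the row towards base 1, z up.
- base_b: Relay base, number 2 of four alike in a straight row, counted from the robot's left (+y) end: a grey cast disc, 60 mm in diameter, 14 mm high, flat on top (black circle 45 mm across and pin holes drawn on it, no real holes), fixed on the steel test rail (370 x 84 x 12 mm), 90 mm from the next. Its flat top is 26 mm above the bench. Origin: centre of its underside, 14 mm below the top; y along the row towards base 1, z up.
- base_c: Relay base, number 3 of four alike in a straight row, counted from the robot's left (+y) end: a grey cast disc, 60 mm in diameter, 14 mm high, flat on top (black circle 45 mm across and pin holes drawn on it, no real holes), fixed on the steel test rail (370 x 84 x 12 mm), 90 mm from the next. Its flat top is 26 mm above the bench. Origin: centre of its underside, 14 mm below the top; y along the row towards base 1, z up.
- base_d: Relay base, number 4 of four alike in a straight row, counted from the robot's left (+y) end: a grey cast disc, 60 mm in diameter, 14 mm high, flat on top (black circle 45 mm across and pin holes drawn on it, no real holes), fixed on the steel test rail (370 x 84 x 12 mm), 90 mm from the next. Its flat top is 26 mm above the bench. Origin: centre of its underside, 14 mm below the top; y along the row towards base 1, z up.
- tester: Bulb socket tester: a blue box 100 x 90 mm, 55 mm high, with a chrome bayonet collar standing on it (50 mm across, top 101 mm above the bench). Fixed just beyond one end of the row of bases, its centre about 120 mm from the nearest base; a low open steel tin stands at the other end. Which end has the tester changes. Origin: centre of its underside.
- lens: Red lamp lens, a low dome 80 mm across and 22 mm high, loose on the bench among the flasher units. To be left alone. Origin: centre of its underside.
Not all that is in view belongs to the job. What is shaped like the unit_36 but turquoise is not meant.

How it is judged:
At the end, for the whole second after the job is handed in: Each flasher unit stands upright (within 0.1 rad), at rest and released on top of its own relay base, its axis within 12 mm of the base's centre; the order from the tester's end outwards is 90, 72, 54, 36 mm; the lens is within 20 mm of where it was (((horizontal distance between tester and base_a below 0.2 m and horizontal distance between unit_90 and base_a below 0.012 m and z of unit_90 in the frame of base_a between 0.01 and 0.018 m and horizontal distance between unit_72 and base_b below 0.012 m and z of unit_72 in the frame of base_b between 0.01 and 0.018 m and horizontal distance between unit_54 and base_c below 0.012 m and z of unit_54 in the frame of base_c between 0.01 and 0.018 m and horizontal distance between unit_36 and base_d below 0.012 m and z of unit_36 in the frame of base_d between 0.01 and 0.018 m) or (horizontal distance between tester and base_d below 0.2 m and horizontal distance between unit_90 and base_d below 0.012 m and z of unit_90 in the frame of base_d between 0.01 and 0.018 m and horizontal distance between unit_72 and base_c below 0.012 m and z of unit_72 in the frame of base_c between 0.01 and 0.018 m and horizontal distance between unit_54 and base_b below 0.012 m and z of unit_54 in the frame of base_b between 0.01 and 0.018 m and horizontal distance between unit_36 and base_a below 0.012 m and z of unit_36 in the frame of base_a between 0.01 and 0.018 m)) and angle between each of unit_36, unit_54, unit_72, unit_90's own z axis and vertical below 0.1 rad and linear speed of each of unit_36, unit_54, unit_72, unit_90 below 0.02 m/s and contact force between each of unit_36, unit_54, unit_72, unit_90 and the fingers below 0.05 N and distance of lens from where it was at the start of the episode below 0.02 m); the robot touches nothing.
It fails at once if a flasher unit is tipped over (more than 0.6 rad) (angle between any of unit_36, unit_54, unit_72, unit_90's own z axis and vertical above 0.6 rad).
It fails at once if a flasher unit is dropped (moving faster than 0.6 m/s, a fall of about 18 mm, with no finger on it) ((linear speed of unit_36 above 0.6 m/s and contact force between unit_36 and the fingers below 0.05 N) or (linear speed of unit_54 above 0.6 m/s and contact force between unit_54 and the fingers below 0.05 N) or (linear speed of unit_72 above 0.6 m/s and contact force between unit_72 and the fingers below 0.05 N) or (linear speed of unit_90 above 0.6 m/s and contact force between unit_90 and the fingers below 0.05 N)).
It fails at once if the red lens is moved more than 20 mm (distance of lens from where it was at the start of the episode above 0.02 m).
It also fails if it takes over 106 s, if anything falls off the work surface, if the arm or the gripper's body presses on something with over 40 N, if the wrist force passes 120 N, or if a joint passes its speed limit or range.

## Working session

There is one attempt and no reset: what is moved stays moved. The work goes in short steps, Python scripts to look and compute and a tool call to move; the robot and the scene stay as the last step left them, time stands still between calls to the robot, and variables do not carry over. Pictures are saved under pics/ and viewed, and the job is handed in when it is done.

Besides the shell and the picture viewer there is one more tool, called after ">>>" in YAML: its name, and indented under it one key for each argument. drive_tool: Moves the arm, as the interface text tells. Its arguments: {"type":"object","properties":{"moves":{"type":"array","items":{"type":"number"}},"newtons":{"type":"number"}},"required":["moves"]}

```bash
mkdir -p pics; ls
python3 - <<'E'
from station import ctrl
import cv2
for n in ("top","side"):
    im=ctrl.get_image(n); cv2.imwrite(f"pics/{n}0.png",im[:,:,::-1]); print(n,ctrl.get_calibration(n))
print(ctrl.get_obs())
E
```

```text
pics
top {'fx': 533.0055196985235, 'fy': 533.0055196985235, 'cx': 321.9741362888336, 'cy': 241.84093127761565, 'k1': -0.052723149654785126, 'rvec': array([ 2.12213374, -2.15288322,  0.15202905]), 'tvec': array([0.04968546, 0.58179597, 1.02672658])}
side {'fx': 459.51707833149766, 'fy': 459.51707833149766, 'cx': 319.9685705841168, 'cy': 234.84661586685797, 'k1': -0.010208156769021185, 'rvec': array([ 2.01633018, -0.64112534,  0.39514752]), 'tvec': array([-0.43132132,  0.22990957,  0.64962044])}
{'t': 0.1, 'q': array([ 1.09500036e+00,  5.33160984e-02,  1.61416523e+00, -1.59088200e-05,
        1.47602184e+00, -1.19012361e-01]), 'dq': array([ 0.00134369, -0.0008617 , -0.00216644, -0.0001319 ,  0.00095218,
        0.00040791]), 'effort': array([ 4.98746540e-04, -3.94898951e+01, -3.71365285e+01, -1.28143993e-04,
        3.86243555e-03,  7.04469443e-06]), 'tool_pos': array([0.21803517, 0.58512278, 0.23016521]), 'tool_rot': array([-5.57367350e-01, -3.09119969e+00,  2.87606672e-03]), 'contact_force': array([ 0.03888326, -0.02352368,  0.83801202]), 'wrist_torque': array([ 0.01875999, -0.00754305,  0.03813951]), 'opening': 0.08552715492129044}
```

View pics/top0.png

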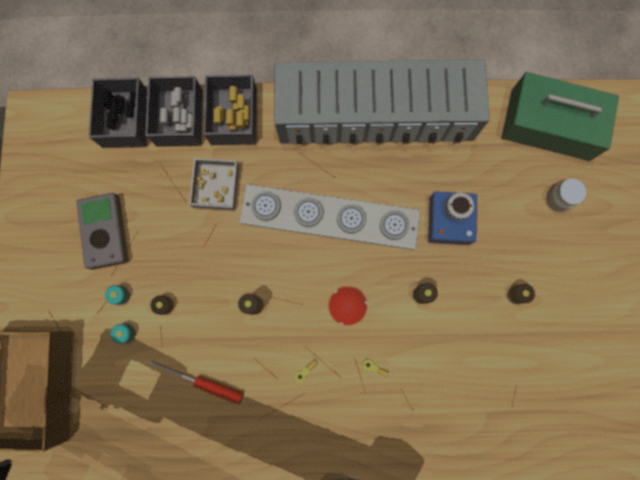

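View pics/side0.png

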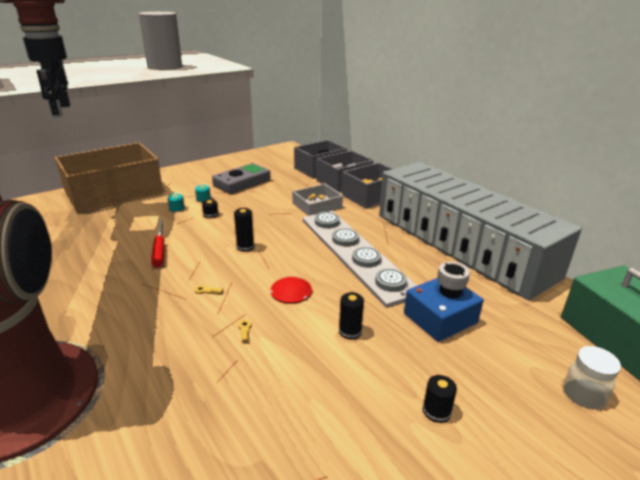

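Top view: bases at (265,206), (308,212), (351,218) and (395,224), tester at (455,215) on the -y end (base_d), lens at (348,306). Black cans at (161,305), (250,304), (425,293) and (521,293). Turquoise decoys at (115,295) and (121,334). Side view: the same cans at (210,208), (243,228), (351,315) and (440,397). Next I triangulate the brass dots to get heights.

```bash
cat > h.py <<'E'
import numpy as np, cv2
from station import ctrl
from scipy.optimize import least_squares
C={n:ctrl.get_calibration(n) for n in("top","side")}
def ray(n,px):
    c=C[n]; R=cv2.Rodrigues(c["rvec"])[0]
    K=np.array([[c["fx"],0,c["cx"]],[0,c["fy"],c["cy"]],[0,0,1]])
    u=cv2.undistortPoints(np.array([[px]],float),K,np.array([c["k1"],0,0,0]))[0,0]
    d=R.T@np.array([u[0],u[1],1]); return -R.T@c["tvec"],d/np.linalg.norm(d)
def plane(n,px,z):
    o,d=ray(n,px); return o+d*(z-o[2])/d[2]
def tri(a,b):
    (o1,d1),(o2,d2)=ray("top",a),ray("side",b)
    s=np.linalg.lstsq(np.c_[d1,-d2],o2-o1,rcond=None)[0]
    p,q=o1+s[0]*d1,o2+s[1]*d2; return (p+q)/2,np.linalg.norm(p-q)
def blobs(m,lo=3,hi=1e5):
    n,l,s,c=cv2.connectedComponentsWithStats(m.astype(np.uint8)*255)
    return [(c[i].round(2),s[i]) for i in range(1,n) if lo<=s[i,4]<=hi]
def dot(im,near,r=12):
    x,y=near; sub=im[y-r:y+r+1,x-r:x+r+1].astype(int)
    hsv=cv2.cvtColor(sub.astype(np.uint8),cv2.COLOR_RGB2HSV).astype(int)
    w=(hsv[...,0]>15)&(hsv[...,0]<40)&(hsv[...,1]>120)&(hsv[...,2]>70)
    return w,sub
E
python3 - <<'E'
from h import *
t=cv2.imread("pics/top0.png"); s=cv2.imread("pics/side0.png")
def row(im,ps,r): return np.hstack([cv2.resize(im[y-r:y+r,x-r:x+r],(190,190),interpolation=cv2.INTER_NEAREST) for x,y in ps])
a=row(t,[(161,305),(250,304),(425,293),(521,293)],19); b=row(s,[(210,208),(243,228),(351,315),(440,397)],30)
c=row(t,[(265,206),(308,212),(351,218),(395,224)],19)
cv2.imwrite("pics/crop0.png",np.vstack([a,b,c]))
E
```

```text
(no output)
```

View pics/crop0.png

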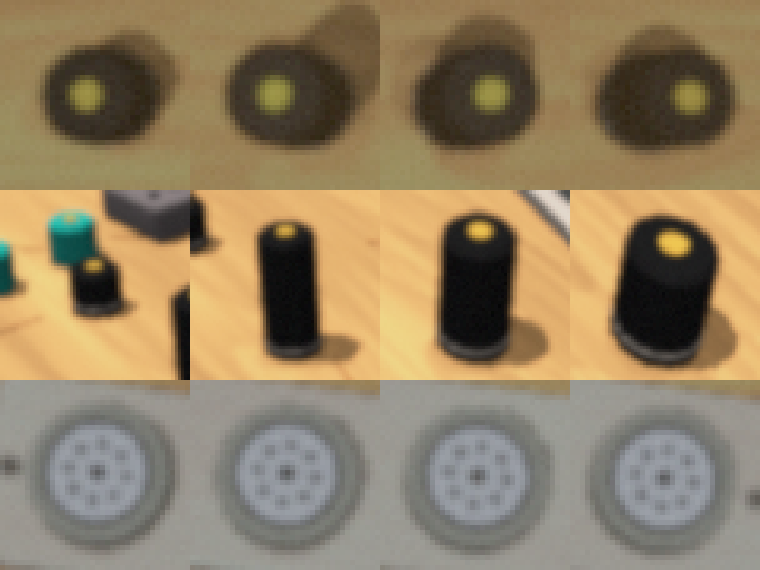

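Run:
```python
from h import *
t=cv2.imread("pics/top0.png"); s=cv2.imread("pics/side0.png")
def cen(im,p,r):
    x,y=p; S=im[y-r:y+r+1,x-r:x+r+1].astype(float)
    w=S[...,2]*.5+S[...,1]*.5-S[...,0]; # yellowness
    w=np.clip(w-0.5*w.max(),0,None); yy,xx=np.mgrid[-r:r+1,-r:r+1]
    return np.array([x+(w*xx).sum()/w.sum(),y+(w*yy).sum()/w.sum()]).round(2)
T=[cen(t,p,4) for p in[(159,305),(247,304),(428,292),(526,293)]]
S=[cen(s,p,r) for p,r in[((209,201),4),((243,211),4),((351,298),5),((443,383),6)]]
for a,b in zip(T,S):
    p,e=tri(a,b); print(a,b,p.round(4),"gap",round(e,4))
for p in [(265.4,205.6),(308.5,211.6),(351.5,217.9),(395,224.2)]:
    print("base",plane("top",p,.026).round(4))
for p in [(454,217)]: print("tester",plane("top",p,.055).round(3))
hsv=cv2.cvtColor(t,cv2.COLOR_BGR2HSV)
m=((hsv[...,0]<8)|(hsv[...,0]>172))&(hsv[...,1]>150)
for c,st in blobs(m,200): print("lens",c,plane("top",c,.01).round(3),st[4])
# side base check
for p in [(327,218),(345.5,235.5),(367,256),(391,278.5)]: print("base side",plane("side",p,.026).round(4))
```

```text
[158.79 304.46] [209.38 200.81] [0.4625 0.3701 0.037 ] gap 0.0021
[247.48 303.34] [242.57 209.75] [0.4603 0.1833 0.091 ] gap 0.0015
[427.73 292.25] [352.03 297.17] [ 0.4772 -0.1621  0.0718] gap 0.0011
[525.56 292.9 ] [442.22 383.28] [ 0.4735 -0.3593  0.0534] gap 0.001
base [0.663  0.1576 0.026 ]
base [0.6489 0.0684 0.026 ]
base [ 0.6342 -0.02    0.026 ]
base [ 0.6197 -0.1091  0.026 ]
tester [ 0.627 -0.224  0.055]
lens [347.39 305.39] [ 0.456 -0.008  0.01 ] 1080
lens [217.98 389.59] [0.291 0.254 0.01 ] 528
base side [0.6618 0.1517 0.026 ]
base side [0.6462 0.0623 0.026 ]
base side [ 0.6301 -0.0285  0.026 ]
base side [ 0.6154 -0.1149  0.026 ]
```

Heights come out at 37, 91, 72 and 53 mm, matching the labels. Base spacing measures 90 mm. The tester is by base_d, so 90→d, 72→c, 54→b, 36→a. I start with unit_36, the short black can at top (161,305); the turquoise ones at (115,295) and (121,334) are rejected.

>>> drive_tool:
  moves: [0, 0, 0, 0.04, -0.035, 0, 0.2, 0, 0, 0, 0.04, -0.035, 0, 0.2, 0, 0, 0, 0.04, -0.035, 0, 0.2, 0, 0, 0, 0.04, -0.035, 0, 0.2, 0, 0, 0, 0.04, -0.035, 0, 0.2]
  newtons: 40

```text
t: 0.72
tool_pos: [0.4191, 0.4092, 0.2308]
tool_rot: [-0.557, -3.091, 0.001]
contact_force: [0.6, -0.2, -0.4]
opening: 0.0686
```

>>> drive_tool:
  moves: [0, 0, 0, 0.0215, -0.0195, 0, 0.25, 0, 0, 0, 0.022, -0.0195, -0.03, 0.25, 0, 0, 0, 0, 0, -0.05, 0.25, 0, 0, 0, 0, 0, -0.05, 0.25, 0, 0, 0, 0, 0, -0.02, 0.25]

```text
t: 1.35
tool_pos: [0.4595, 0.37, 0.077]
tool_rot: [-0.557, -3.087, 0.007]
contact_force: [-0.4, -0.6, 0.4]
opening: 0.0641
```

Check the alignment before the first descent.

```bash
cat > look.py <<'E'
import sys
from h import *
# args: name, topx topy sidex sidey
tag=sys.argv[1]; tx,ty,sx,sy=map(int,sys.argv[2:6]); r=int(sys.argv[6]) if len(sys.argv)>6 else 50
t=ctrl.get_image("top");s=ctrl.get_image("side")
cv2.imwrite(f"pics/{tag}_full_t.png",t[:,:,::-1]);cv2.imwrite(f"pics/{tag}_full_s.png",s[:,:,::-1])
def cr(im,x,y):
    x=min(max(x,r),640-r);y=min(max(y,r),480-r); return cv2.resize(im[y-r:y+r,x-r:x+r],(390,390),interpolation=cv2.INTER_CUBIC)
cv2.imwrite(f"pics/{tag}.png",np.hstack([cr(t,tx,ty),cr(s,sx,sy)])[:,:,::-1])
o=ctrl.get_obs();print(o["t"],o["tool_pos"].round(4))
E
python3 look.py g36 159 305 210 200
```

```text
1.45 [0.4601 0.3706 0.0785]
```

View pics/g36.png

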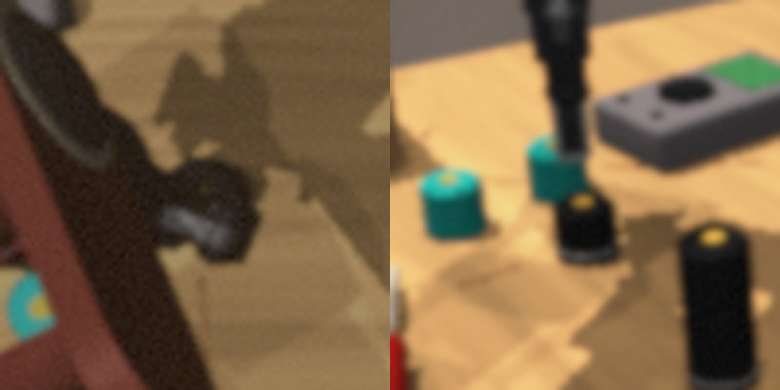

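The side crop shows the fingers straight above the small black can, whose dot is at crop (583,202), with the turquoise cans clear to its left. Descending and gripping.

>>> drive_tool:
  moves: [0, 0, 0, 0.002, 0, -0.02, 0.25, 0, 0, 0, 0, 0, -0.02, 0.25, 0, 0, 0, 0, 0, -0.02, 0.25, 0, 0, 0, 0, 0, -0.009, 0.25, 0, 0, 0, 0, 0, 0, 0.25]

```text
t: 2.08
tool_pos: [0.4631, 0.3712, 0.0111]
tool_rot: [-0.557, -3.09, 0.002]
contact_force: [0.1, 0.5, -0.1]
opening: 0.0643
```

>>> drive_tool:
  moves: [0, 0, 0, 0, 0, 0, 0.5, 0, 0, 0, 0, 0, 0, 0.6, 0, 0, 0, 0, 0, 0, 0.7, 0, 0, 0, 0, 0, 0, 0.8, 0, 0, 0, 0, 0, 0, 0.8]

```text
t: 2.7
tool_pos: [0.4647, 0.3722, 0.0135]
tool_rot: [0.557, 3.09, 0.002]
contact_force: [0.8, 1.0, 4.9]
opening: 0.0384
```

Opening reads 38.4 mm with an upward push, so the pads are on the bevel. I reopen and go lower.

>>> drive_tool:
  moves: [0, 0, 0, 0, 0, 0, 0.25, 0, 0, 0, 0, 0, 0, 0.25, 0, 0, 0, 0, 0, 0, 0.25, 0, 0, 0, 0, 0, -0.004, 0.25, 0, 0, 0, 0, 0, -0.004, 0.25]

```text
t: 3.32
tool_pos: [0.4636, 0.3715, 0.0038]
tool_rot: [-0.557, -3.091, 0.0]
contact_force: [0.5, -0.2, 0.0]
opening: 0.0639
```

>>> drive_tool:
  moves: [0, 0, 0, 0, 0, 0, 0.4, 0, 0, 0, 0, 0, 0, 0.5, 0, 0, 0, 0, 0, 0, 0.6, 0, 0, 0, 0, 0, 0, 0.7, 0, 0, 0, 0, 0, 0, 0.8]

```text
t: 3.95
tool_pos: [0.464, 0.3718, 0.0046]
tool_rot: [0.557, 3.091, 0.001]
contact_force: [0.1, 0.2, 1.7]
opening: 0.0392
```

>>> drive_tool:
  moves: [0, 0, 0, 0, 0, 0, 0.8, 0, 0, 0, 0, 0, 0, 0.8, 0, 0, 0, 0, 0, 0.005, 0.8, 0, 0, 0, 0, 0, 0.005, 0.8, 0, 0, 0, 0, 0, 0.005, 0.8]

```text
t: 4.58
tool_pos: [0.4636, 0.3715, 0.0195]
tool_rot: [-0.557, -3.091, 0.0]
contact_force: [0.9, -0.4, -1.0]
opening: 0.0387
```

```bash
python3 look.py g36b 159 305 210 200 40; python3 -c "
from station import ctrl;o=ctrl.get_obs();print(o['opening'],o['contact_force'])"
```

```text
4.675 [0.4642 0.3719 0.0202]
0.03862460783336057 [ 0.67609052  1.04342859 -0.61921132]
```

View pics/g36b.png

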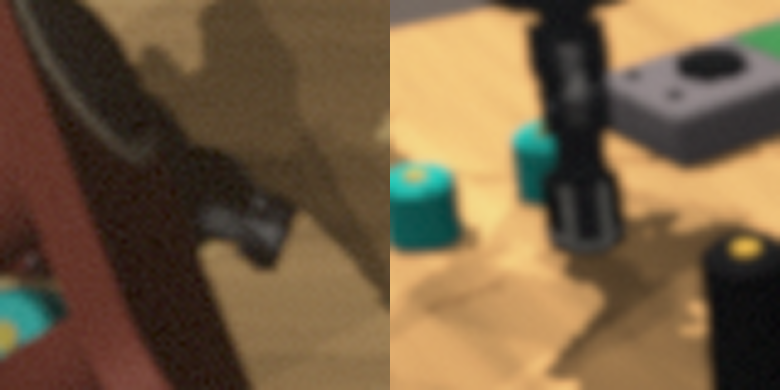

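The can seems held, band at crop (583,245). Lift and carry to base_a.

>>> drive_tool:
  moves: [0, 0, 0, 0, 0, 0.03, 0.8, 0, 0, 0, 0, 0, 0.03, 0.8, 0, 0, 0, 0.035, -0.0375, 0.01, 0.8, 0, 0, 0, 0.035, -0.0375, 0, 0.8, 0, 0, 0, 0.035, -0.0375, 0, 0.8]

```text
t: 5.3
tool_pos: [0.5697, 0.2581, 0.0897]
tool_rot: [0.557, 3.091, 0.001]
contact_force: [0.9, 0.7, -1.0]
opening: 0.0387
```

>>> drive_tool:
  moves: [0, 0, 0, 0.035, -0.0375, 0, 0.8, 0, 0, 0, 0.035, -0.0375, 0, 0.8, 0, 0, 0, 0.024, -0.026, 0, 0.8, 0, 0, 0, 0, 0, 0, 0.8, 0, 0, 0, 0, 0, 0, 0.8]

```text
t: 5.92
tool_pos: [0.6622, 0.1584, 0.0889]
tool_rot: [-0.557, -3.091, -0.0]
contact_force: [0.1, 0.2, -1.1]
opening: 0.039
```

```bash
python3 look.py p36 265 206 327 210 40; python3 -c "
from station import ctrl;o=ctrl.get_obs();print(o['opening'],o['contact_force'])"
```

```text
6.025 [0.6619 0.1591 0.089 ]
0.03877538457885465 [-0.00656658  0.17112208 -1.1378449 ]
```

View pics/p36.png

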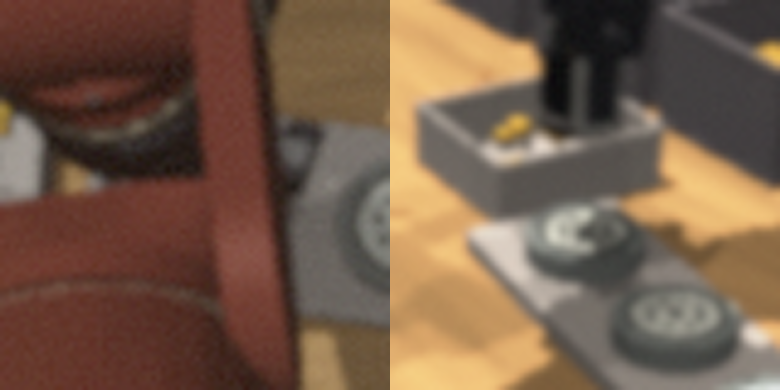

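>>> drive_tool:
  moves: [0, 0, 0, 0, 0, -0.02, 0.8, 0, 0, 0, 0, 0, -0.02, 0.8, 0, 0, 0, 0, 0, -0.013, 0.8, 0, 0, 0, 0, 0, -0.002, 0.8, 0, 0, 0, 0, 0, 0, 0.8]

```text
t: 6.65
tool_pos: [0.6629, 0.1581, 0.0342]
tool_rot: [0.557, 3.092, -0.0]
contact_force: [0.2, 0.1, -1.6]
opening: 0.039
```

```bash
python3 look.py q36 265 206 327 218 30
```

```text
6.75 [0.6635 0.1582 0.0352]
```

View pics/q36.png

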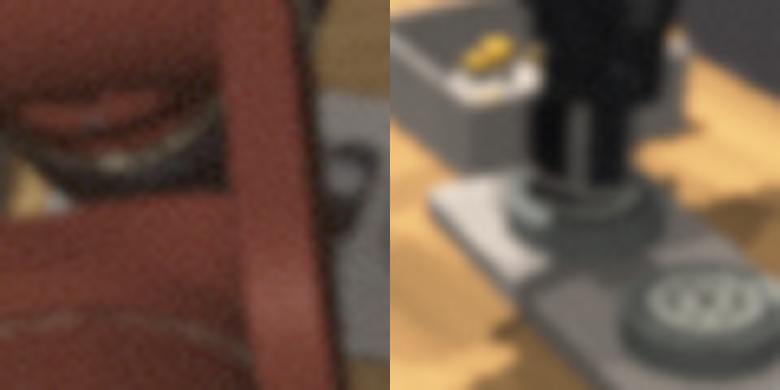

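Just above base_a and centred on it in the side crop. Lowering in fine steps.

>>> drive_tool:
  moves: [0, 0, 0, 0, 0, -0.001, 0.8, 0, 0, 0, 0, 0, -0.001, 0.8, 0, 0, 0, 0, 0, -0.001, 0.8, 0, 0, 0, 0, 0, -0.001, 0.8, 0, 0, 0, 0, 0, 0, 0.8]

```text
t: 7.38
tool_pos: [0.6628, 0.1581, 0.0306]
tool_rot: [0.557, 3.092, -0.0]
contact_force: [-0.5, -0.8, 0.7]
opening: 0.0391
```

>>> drive_tool:
  moves: [0, 0, 0, 0, 0, -0.001, 0.8, 0, 0, 0, 0, 0, 0, 0.6, 0, 0, 0, 0, 0, 0, 0.45, 0, 0, 0, 0, 0, 0, 0.35, 0, 0, 0, 0, 0, 0, 0.3]

```text
t: 8.0
tool_pos: [0.6627, 0.1581, 0.029]
tool_rot: [-0.558, -3.091, 0.0]
contact_force: [1.0, 0.1, -0.9]
opening: 0.0596
```

>>> drive_tool:
  moves: [0, 0, 0, 0, 0, 0, 0.3, 0, 0, 0, 0, 0, 0.01, 0.3, 0, 0, 0, 0, 0, 0.03, 0.3, 0, 0, 0, 0, 0, 0.05, 0.3, 0, 0, 0, 0, 0, 0.05, 0.3]

```text
t: 8.62
tool_pos: [0.6627, 0.1581, 0.1713]
tool_rot: [0.558, 3.092, 0.0]
contact_force: [0.7, -0.8, -0.6]
opening: 0.0599
```

>>> drive_tool:
  moves: [0, 0, 0, -0.0175, -0.048, 0, 0.3, 0, 0, 0, -0.0175, -0.048, 0, 0.3, 0, 0, 0, -0.0175, -0.048, 0, 0.3, 0, 0, 0, -0.0175, -0.048, 0, 0.3, 0, 0, 0, -0.0175, -0.048, 0, 0.3]

```text
t: 9.25
tool_pos: [0.5748, -0.0834, 0.1704]
tool_rot: [0.557, 3.09, -0.0]
contact_force: [0.1, 0.1, -0.4]
opening: 0.0598
```

>>> drive_tool:
  moves: [0, 0, 0, -0.0175, -0.048, 0, 0.3, 0, 0, 0, -0.0175, -0.048, 0, 0.3, 0, 0, 0, -0.0175, -0.048, 0, 0.3, 0, 0, 0, -0.0175, -0.048, 0, 0.3, 0, 0, 0, -0.0175, -0.037, 0, 0.3]

```text
t: 9.88
tool_pos: [0.4871, -0.3129, 0.1704]
tool_rot: [0.559, 3.09, -0.001]
contact_force: [0.7, -0.5, -0.2]
opening: 0.0595
```

```bash
python3 look.py r36 265 206 327 215 30
```

```text
9.975 [ 0.4865 -0.3142  0.1704]
```

View pics/r36.png

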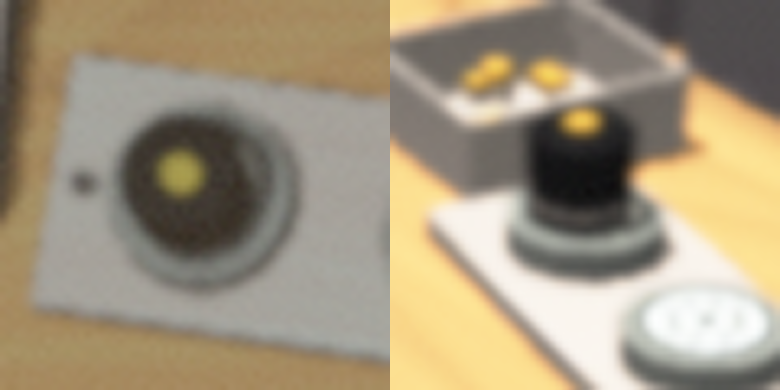

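View pics/r36_full_t.png

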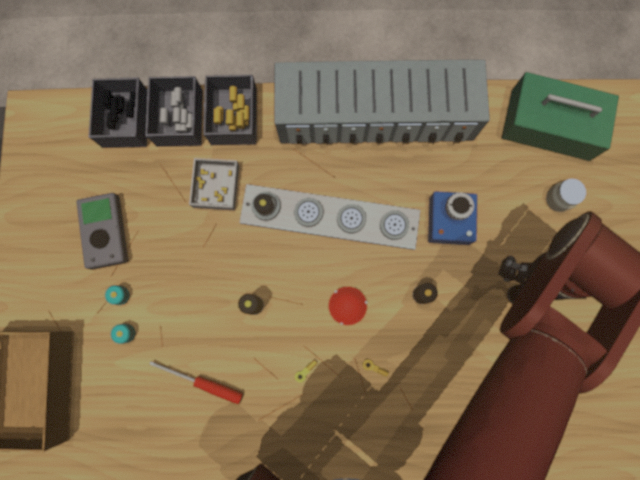

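Unit_36 stands upright on base_a (top crop dot at (180,173), can inside the disc). I compute its offset and continue to unit_54.

Run:
```python
from h import *
p=(235+180.5/6.5-.5,176+173.5/6.5-.5); print(p,plane("top",p,.062).round(4))
q=(297+(582-390+.5)/6.5-.5,185+122.5/6.5-.5); print(q,tri(p,q))
```

```text
(262.2692307692308, 202.19230769230768) [0.662  0.1597 0.062 ]
(326.11538461538464, 203.34615384615384) (array([0.66295676, 0.15944931, 0.06079998]), np.float64(0.0015884881862408121))
```

>>> drive_tool:
  moves: [0, 0, 0, -0.0125, -0.0455, 0, 0.3, 0, 0, 0, 0, 0, -0.03, 0.3, 0, 0, 0, 0, 0, -0.04, 0.3, 0, 0, 0, 0, 0, -0.02, 0.3, 0, 0, 0, 0, 0, 0, 0.3]

```text
t: 10.6
tool_pos: [0.4747, -0.355, 0.0778]
tool_rot: [-0.556, -3.089, -0.003]
contact_force: [-0.0, 0.3, 0.0]
opening: 0.0599
```

>>> drive_tool:
  moves: [0, 0, 0, -0.001, -0.003, -0.01, 0.3, 0, 0, 0, 0, 0, -0.02, 0.3, 0, 0, 0, 0, 0, -0.02, 0.3, 0, 0, 0, 0, 0, -0.01, 0.3, 0, 0, 0, 0, 0, 0, 0.3]

```text
t: 11.22
tool_pos: [0.4735, -0.3586, 0.0176]
tool_rot: [-0.557, -3.089, -0.003]
contact_force: [-0.3, 0.3, 0.1]
opening: 0.0595
```

>>> drive_tool:
  moves: [0, 0, 0, 0, 0, 0, 0.4, 0, 0, 0, 0, 0, 0, 0.5, 0, 0, 0, 0, 0, 0, 0.6, 0, 0, 0, 0, 0, 0, 0.7, 0, 0, 0, 0, 0, 0, 0.8]

```text
t: 11.85
tool_pos: [0.475, -0.36, 0.0204]
tool_rot: [0.557, 3.09, -0.002]
contact_force: [0.1, 0.0, 5.3]
opening: 0.0388
```

>>> drive_tool:
  moves: [0, 0, 0, 0, 0, 0, 0.8, 0, 0, 0, 0, 0, 0, 0.8, 0, 0, 0, 0, 0, 0.01, 0.8, 0, 0, 0, 0, 0, 0.03, 0.8, 0, 0, 0, 0, 0, 0.03, 0.8]

```text
t: 12.48
tool_pos: [0.4735, -0.3586, 0.0892]
tool_rot: [-0.557, -3.09, -0.002]
contact_force: [-0.0, -0.4, -0.9]
opening: 0.0388
```

```bash
python3 look.py g54 521 285 440 370 50
```

```text
12.575 [ 0.476  -0.361   0.0932]
```

View pics/g54.png

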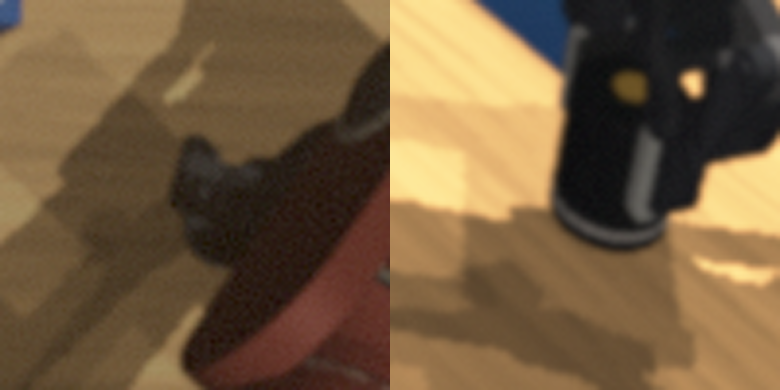

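Unit_54 is held upright: side crop dot at (630,88), band clear of the bench. Lifting higher and carrying it to base_b.

>>> drive_tool:
  moves: [0, 0, 0, 0, 0, 0.04, 0.8, 0, 0, 0, 0, 0, 0.04, 0.8, 0, 0, 0, 0.0175, 0.0427, 0, 0.8, 0, 0, 0, 0.0175, 0.0427, 0, 0.8, 0, 0, 0, 0.0175, 0.0427, 0, 0.8]

```text
t: 13.2
tool_pos: [0.5263, -0.2296, 0.1674]
tool_rot: [-0.558, -3.089, -0.002]
contact_force: [0.6, -0.0, -1.6]
opening: 0.0385
```

>>> drive_tool:
  moves: [0, 0, 0, 0.0175, 0.0427, 0, 0.8, 0, 0, 0, 0.0175, 0.0427, 0, 0.8, 0, 0, 0, 0.0175, 0.0427, 0, 0.8, 0, 0, 0, 0.0175, 0.0427, 0, 0.8, 0, 0, 0, 0.0175, 0.0427, 0, 0.8]

```text
t: 13.82
tool_pos: [0.6137, -0.0162, 0.1672]
tool_rot: [-0.557, -3.089, 0.0]
contact_force: [-0.4, -0.8, -1.1]
opening: 0.0388
```

>>> drive_tool:
  moves: [0, 0, 0, 0.0175, 0.0427, 0, 0.8, 0, 0, 0, 0.0175, 0.0427, 0, 0.8, 0, 0, 0, 0, 0, -0.03, 0.8, 0, 0, 0, 0, 0, -0.03, 0.8, 0, 0, 0, 0, 0, 0, 0.8]

```text
t: 14.45
tool_pos: [0.6458, 0.0678, 0.1038]
tool_rot: [-0.555, -3.083, 0.003]
contact_force: [-0.1, -0.0, -0.9]
opening: 0.0388
```

>>> drive_tool:
  moves: [0, 0, 0, 0, 0, -0.02, 0.8, 0, 0, 0, 0, 0, -0.02, 0.8, 0, 0, 0, 0, 0, -0.015, 0.8, 0, 0, 0, 0, 0, 0, 0.8, 0, 0, 0, 0, 0, 0, 0.8]

```text
t: 15.08
tool_pos: [0.6497, 0.0676, 0.0548]
tool_rot: [0.557, 3.091, 0.0]
contact_force: [-0.3, -0.7, -0.7]
opening: 0.0384
```

```bash
python3 look.py q54 308 212 345 230 35
```

```text
15.175 [0.6501 0.0676 0.0555]
```

View pics/q54.png

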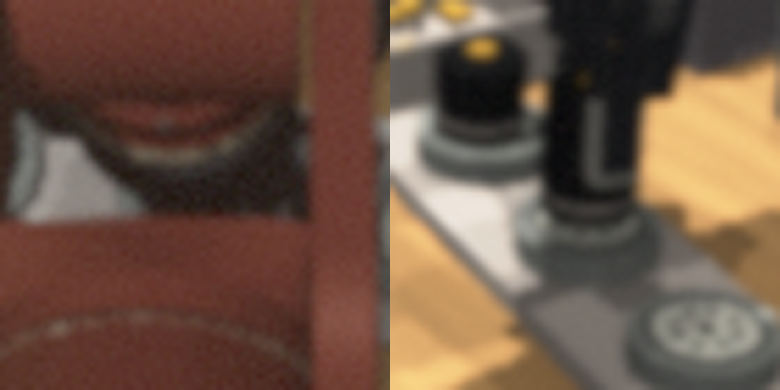

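Unit_54 hangs over base_b, slightly above it and centred. Lowering it.

>>> drive_tool:
  moves: [0, 0, 0, 0, 0.001, -0.003, 0.8, 0, 0, 0, 0, 0, -0.002, 0.8, 0, 0, 0, 0, 0, -0.002, 0.8, 0, 0, 0, 0, 0, 0, 0.8, 0, 0, 0, 0, 0, 0, 0.8]

```text
t: 15.8
tool_pos: [0.6493, 0.0686, 0.0473]
tool_rot: [-0.557, -3.092, 0.0]
contact_force: [0.5, 0.3, -0.1]
opening: 0.0389
```

>>> drive_tool:
  moves: [0, 0, 0, 0, 0, -0.001, 0.8, 0, 0, 0, 0, 0, 0, 0.8, 0, 0, 0, 0, 0, 0, 0.8, 0, 0, 0, 0, 0, 0, 0.8, 0, 0, 0, 0, 0, 0, 0.8]

```text
t: 16.42
tool_pos: [0.6494, 0.0686, 0.0464]
tool_rot: [0.557, 3.091, 0.0]
contact_force: [0.5, -0.4, -0.1]
opening: 0.0391
```

>>> drive_tool:
  moves: [0, 0, 0, 0, 0, -0.001, 0.8, 0, 0, 0, 0, 0, 0, 0.8, 0, 0, 0, 0, 0, -0.001, 0.8, 0, 0, 0, 0, 0, 0, 0.8, 0, 0, 0, 0, 0, 0, 0.8]

```text
t: 17.05
tool_pos: [0.6495, 0.0686, 0.0464]
tool_rot: [-0.557, -3.092, 0.0]
contact_force: [-4.3, 0.0, 9.1]
opening: 0.0389
```

Contact (9 N). Back off 1.5 mm and release.

>>> drive_tool:
  moves: [0, 0, 0, 0, 0, 0.0015, 0.8, 0, 0, 0, 0, 0, 0, 0.6, 0, 0, 0, 0, 0, 0, 0.45, 0, 0, 0, 0, 0, 0, 0.35, 0, 0, 0, 0, 0, 0, 0.3]

```text
t: 17.68
tool_pos: [0.649, 0.0686, 0.0453]
tool_rot: [-0.557, -3.091, 0.0]
contact_force: [0.3, 1.0, -0.2]
opening: 0.0597
```

>>> drive_tool:
  moves: [0, 0, 0, 0, 0, 0, 0.3, 0, 0, 0, 0, 0, 0.01, 0.3, 0, 0, 0, 0, 0, 0.03, 0.3, 0, 0, 0, 0, 0, 0.05, 0.3, 0, 0, 0, 0, 0, 0.05, 0.3]

```text
t: 18.3
tool_pos: [0.6491, 0.0686, 0.1878]
tool_rot: [0.557, 3.091, 0.0]
contact_force: [1.1, -0.3, -0.1]
opening: 0.0601
```

>>> drive_tool:
  moves: [0, 0, 0, -0.03, -0.04, 0, 0.3, 0, 0, 0, -0.03, -0.04, 0, 0.3, 0, 0, 0, -0.03, -0.04, 0, 0.3, 0, 0, 0, -0.03, -0.04, 0, 0.3, 0, 0, 0, -0.03, -0.04, 0, 0.3]

```text
t: 18.92
tool_pos: [0.4985, -0.1326, 0.1868]
tool_rot: [0.557, 3.09, -0.001]
contact_force: [0.4, 0.2, -0.2]
opening: 0.0599
```

>>> drive_tool:
  moves: [0, 0, 0, -0.022, -0.031, 0, 0.3, 0, 0, 0, 0, 0, -0.03, 0.3, 0, 0, 0, 0, 0, -0.03, 0.3, 0, 0, 0, 0, 0, -0.02, 0.3, 0, 0, 0, 0, 0, 0, 0.3]

```text
t: 19.55
tool_pos: [0.4762, -0.1619, 0.1046]
tool_rot: [-0.557, -3.089, -0.001]
contact_force: [0.3, 0.2, 0.3]
opening: 0.0597
```

```bash
python3 look.py g72 425 285 351 300 60; python3 look.py r54 308 212 345 230 35
```

```text
19.65 [ 0.4778 -0.1626  0.107 ]
19.75 [ 0.4783 -0.1628  0.1076]
```

View pics/g72.png

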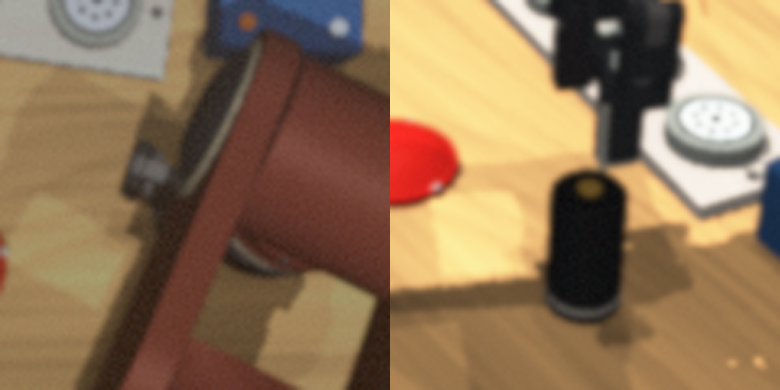

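View pics/r54.png

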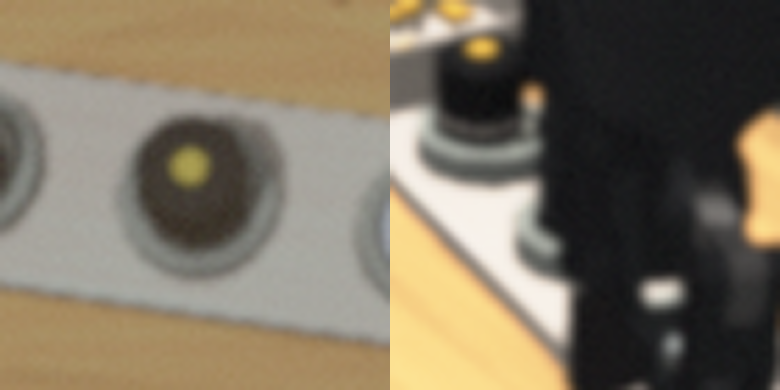

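Unit_54 stands on base_b, with its dot at crop (189,167). The fingers straddle unit_72, whose dot is at side crop (590,187). Descending.

>>> drive_tool:
  moves: [0, 0, 0, -0.0005, 0.0005, -0.02, 0.3, 0, 0, 0, 0, 0, -0.02, 0.3, 0, 0, 0, 0, 0, -0.02, 0.3, 0, 0, 0, 0, 0, -0.013, 0.3, 0, 0, 0, 0, 0, 0, 0.3]

```text
t: 20.38
tool_pos: [0.4765, -0.1617, 0.0325]
tool_rot: [-0.557, -3.091, -0.0]
contact_force: [-0.0, -0.2, -0.2]
opening: 0.0599
```

>>> drive_tool:
  moves: [0, 0, 0, 0, 0, 0, 0.4, 0, 0, 0, 0, 0, 0, 0.5, 0, 0, 0, 0, 0, 0, 0.6, 0, 0, 0, 0, 0, 0, 0.7, 0, 0, 0, 0, 0, 0, 0.8]

```text
t: 21.0
tool_pos: [0.4777, -0.1623, 0.034]
tool_rot: [0.557, 3.09, -0.001]
contact_force: [-1.6, 0.1, 6.3]
opening: 0.0391
```

>>> drive_tool:
  moves: [0, 0, 0, 0, 0, 0, 0.8, 0, 0, 0, 0, 0, 0, 0.8, 0, 0, 0, 0, 0, 0.01, 0.8, 0, 0, 0, 0, 0, 0.03, 0.8, 0, 0, 0, 0, 0, 0.03, 0.8]

```text
t: 21.62
tool_pos: [0.476, -0.1615, 0.103]
tool_rot: [-0.557, -3.09, -0.001]
contact_force: [-0.5, -0.6, -0.5]
opening: 0.039
```

```bash
python3 look.py h72 425 285 351 290 60; python3 -c "
from h import *
print(plane('top',(306.5,206.5),.080))"
```

```text
21.725 [ 0.479  -0.163   0.1066]
[0.64769883 0.07042557 0.08      ]
```

View pics/h72.png

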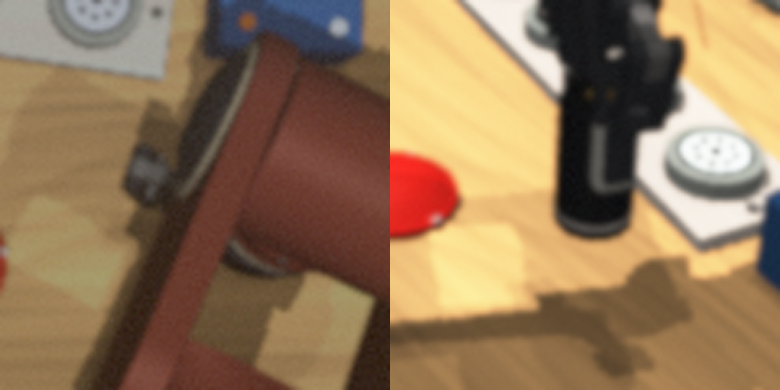

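Unit_72 is held upright, its band at side crop (595,225), well off the bench. Carrying it to base_c.

>>> drive_tool:
  moves: [0, 0, 0, 0, 0, 0.03, 0.8, 0, 0, 0, 0.039, 0.0355, 0, 0.8, 0, 0, 0, 0.039, 0.0355, 0, 0.8, 0, 0, 0, 0.039, 0.0355, 0, 0.8, 0, 0, 0, 0.0395, 0.0355, 0, 0.8]

```text
t: 22.35
tool_pos: [0.6335, -0.0185, 0.1309]
tool_rot: [-0.557, -3.089, 0.0]
contact_force: [0.6, -0.5, -0.8]
opening: 0.0392
```

>>> drive_tool:
  moves: [0, 0, 0, 0, 0, 0, 0.8, 0, 0, 0, 0, 0, -0.02, 0.8, 0, 0, 0, 0, 0, -0.02, 0.8, 0, 0, 0, 0, 0, -0.02, 0.8, 0, 0, 0, 0, 0, 0, 0.8]

```text
t: 22.98
tool_pos: [0.6306, -0.0201, 0.0692]
tool_rot: [-0.558, -3.085, 0.0]
contact_force: [0.0, -0.5, -0.1]
opening: 0.0391
```

```bash
python3 look.py q72 351 212 366 245 40
```

```text
23.075 [ 0.6331 -0.0202  0.0725]
```

View pics/q72.png

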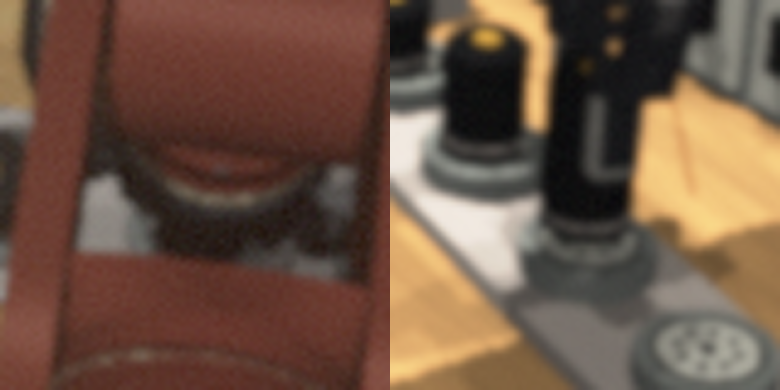

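Unit_72 is above base_c and centred. Lowering.

>>> drive_tool:
  moves: [0, 0, 0, 0, 0, -0.004, 0.8, 0, 0, 0, 0, 0, -0.004, 0.8, 0, 0, 0, 0, 0, -0.003, 0.8, 0, 0, 0, 0, 0, 0, 0.8, 0, 0, 0, 0, 0, 0, 0.8]

```text
t: 23.7
tool_pos: [0.6334, -0.0199, 0.0619]
tool_rot: [0.557, 3.092, -0.0]
contact_force: [0.4, 0.1, -0.9]
opening: 0.0391
```

>>> drive_tool:
  moves: [0, 0, 0, 0, 0, -0.001, 0.8, 0, 0, 0, 0, 0, 0, 0.8, 0, 0, 0, 0, 0, 0, 0.8, 0, 0, 0, 0, 0, 0, 0.8, 0, 0, 0, 0, 0, 0, 0.8]

```text
t: 24.32
tool_pos: [0.6333, -0.0199, 0.0608]
tool_rot: [0.558, 3.092, 0.0]
contact_force: [-0.9, -0.5, -1.2]
opening: 0.0394
```

>>> drive_tool:
  moves: [0, 0, 0, 0, 0, -0.001, 0.8, 0, 0, 0, 0, 0, 0, 0.8, 0, 0, 0, 0, 0, 0, 0.8, 0, 0, 0, 0, 0, 0, 0.8, 0, 0, 0, 0, 0, 0, 0.8]

```text
t: 24.95
tool_pos: [0.6335, -0.0199, 0.0601]
tool_rot: [0.557, 3.091, 0.0]
contact_force: [-0.1, -0.2, 1.3]
opening: 0.039
```

Contact has begun (1.3 N). Release.

>>> drive_tool:
  moves: [0, 0, 0, 0, 0, -0.0003, 0.8, 0, 0, 0, 0, 0, 0, 0.6, 0, 0, 0, 0, 0, 0, 0.45, 0, 0, 0, 0, 0, 0, 0.35, 0, 0, 0, 0, 0, 0, 0.3]

```text
t: 25.58
tool_pos: [0.633, -0.0198, 0.059]
tool_rot: [-0.557, -3.091, 0.0]
contact_force: [0.1, 0.7, 0.3]
opening: 0.0598
```

>>> drive_tool:
  moves: [0, 0, 0, 0, 0, 0, 0.3, 0, 0, 0, 0, 0, 0.01, 0.3, 0, 0, 0, 0, 0, 0.03, 0.3, 0, 0, 0, 0, 0, 0.05, 0.3, 0, 0, 0, 0, 0, 0.05, 0.3]

```text
t: 26.2
tool_pos: [0.6331, -0.0198, 0.2015]
tool_rot: [0.557, 3.091, -0.0]
contact_force: [0.9, -0.3, -0.6]
opening: 0.0597
```

>>> drive_tool:
  moves: [0, 0, 0, -0.0345, 0.0406, 0, 0.3, 0, 0, 0, -0.0345, 0.0406, 0, 0.3, 0, 0, 0, -0.0345, 0.0406, 0, 0.3, 0, 0, 0, -0.0345, 0.0406, 0, 0.3, 0, 0, 0, -0.0345, 0.0406, 0, 0.3]

```text
t: 26.82
tool_pos: [0.4597, 0.1843, 0.2005]
tool_rot: [0.558, 3.09, 0.001]
contact_force: [0.0, 0.2, -0.4]
opening: 0.0598
```

>>> drive_tool:
  moves: [0, 0, 0, 0, 0, -0.02, 0.3, 0, 0, 0, 0, 0, -0.03, 0.3, 0, 0, 0, 0, 0, -0.02, 0.3, 0, 0, 0, 0, 0, 0, 0.3, 0, 0, 0, 0, 0, 0, 0.3]

```text
t: 27.45
tool_pos: [0.4616, 0.1828, 0.1304]
tool_rot: [0.558, 3.09, 0.001]
contact_force: [0.8, 0.1, 0.3]
opening: 0.0596
```

```bash
python3 look.py g90 250 295 243 215 60; python3 look.py r72 351 212 366 245 35
```

```text
27.55 [0.4619 0.183  0.1309]
27.65 [0.4616 0.1831 0.1307]
```

View pics/g90.png

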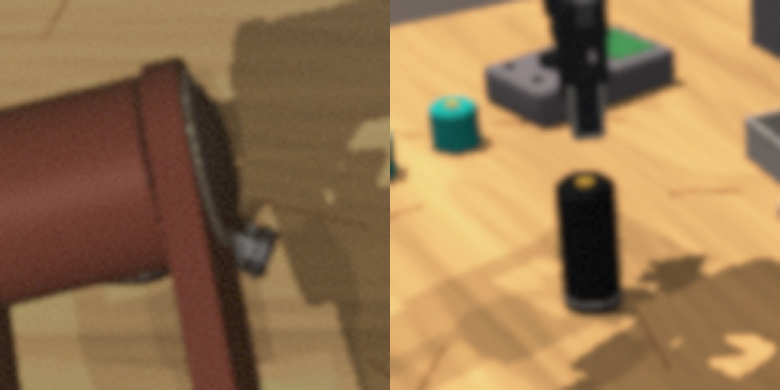

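View pics/r72.png

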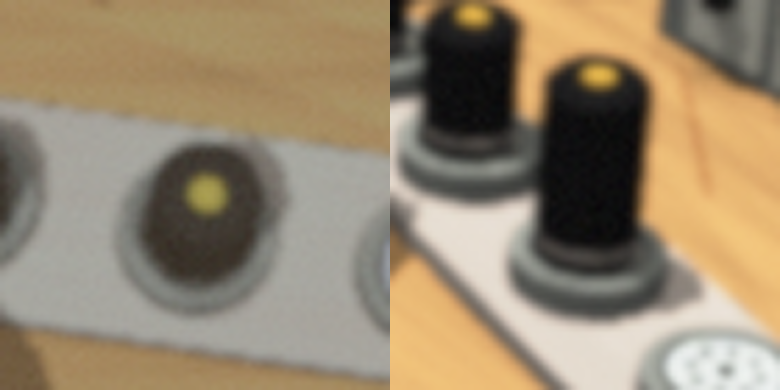

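Units 54 and 72 stand on b and c (72's dot at crop (206,195)). The fingers are above unit_90, dot at side crop (585,182). Descending.

>>> drive_tool:
  moves: [0, 0, 0, -0.001, 0, -0.02, 0.3, 0, 0, 0, 0, 0, -0.02, 0.3, 0, 0, 0, 0, 0, -0.02, 0.3, 0, 0, 0, 0, 0, -0.019, 0.3, 0, 0, 0, 0, 0, 0, 0.3]

```text
t: 28.28
tool_pos: [0.4588, 0.1829, 0.0494]
tool_rot: [-0.557, -3.089, 0.002]
contact_force: [-0.3, -0.1, 0.5]
opening: 0.06
```

>>> drive_tool:
  moves: [0, 0, 0, 0, 0, 0, 0.4, 0, 0, 0, 0, 0, 0, 0.5, 0, 0, 0, 0, 0, 0, 0.6, 0, 0, 0, 0, 0, 0, 0.7, 0, 0, 0, 0, 0, 0, 0.8]

```text
t: 28.9
tool_pos: [0.4608, 0.1833, 0.0519]
tool_rot: [0.557, 3.09, 0.001]
contact_force: [-1.4, -0.9, 6.3]
opening: 0.039
```

>>> drive_tool:
  moves: [0, 0, 0, 0, 0, 0, 0.8, 0, 0, 0, 0, 0, 0, 0.8, 0, 0, 0, 0, 0, 0.01, 0.8, 0, 0, 0, 0, 0, 0.03, 0.8, 0, 0, 0, 0, 0, 0.03, 0.8]

```text
t: 29.52
tool_pos: [0.459, 0.183, 0.1207]
tool_rot: [-0.557, -3.09, 0.001]
contact_force: [1.0, 0.6, -2.5]
opening: 0.0392
```

```bash
python3 look.py h90 250 295 243 205 60; python3 -c "
from h import *
print(plane('top',(316+206.5/5.571-.5,177+195.5/5.571-.5),.098))"
```

```text
29.625 [0.4622 0.1838 0.1243]
[ 0.63225838 -0.01885956  0.098     ]
```

View pics/h90.png

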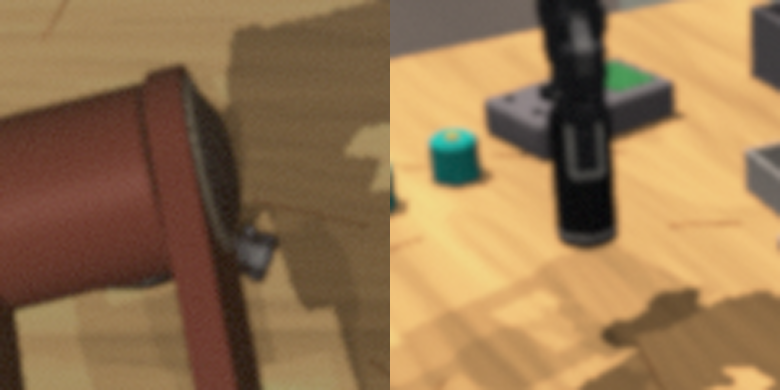

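Unit_90 is held upright, band at side crop (587,238), off the bench. Lifting well above the others and carrying it to base_d.

>>> drive_tool:
  moves: [0, 0, 0, 0, 0, 0.045, 0.8, 0, 0, 0, 0, 0, 0.04, 0.8, 0, 0, 0, 0.0227, -0.0418, 0, 0.8, 0, 0, 0, 0.0227, -0.0418, 0, 0.8, 0, 0, 0, 0.0227, -0.0418, 0, 0.8]

```text
t: 30.25
tool_pos: [0.5277, 0.0566, 0.2037]
tool_rot: [-0.556, -3.09, 0.0]
contact_force: [0.7, 0.4, -1.5]
opening: 0.0386
```

>>> drive_tool:
  moves: [0, 0, 0, 0.0227, -0.0418, 0, 0.8, 0, 0, 0, 0.0227, -0.0418, 0, 0.8, 0, 0, 0, 0.0227, -0.0418, 0, 0.8, 0, 0, 0, 0.0227, -0.0418, 0, 0.8, 0, 0, 0, 0, 0, 0, 0.8]

```text
t: 30.88
tool_pos: [0.6187, -0.112, 0.2031]
tool_rot: [-0.563, -3.088, 0.0]
contact_force: [-0.3, 0.6, -1.8]
opening: 0.039
```

>>> drive_tool:
  moves: [0, 0, 0, 0, 0, -0.03, 0.8, 0, 0, 0, 0, 0, -0.04, 0.8, 0, 0, 0, 0, 0, -0.03, 0.8, 0, 0, 0, 0, 0, -0.01, 0.8, 0, 0, 0, 0, 0, 0, 0.8]

```text
t: 31.5
tool_pos: [0.618, -0.1088, 0.0946]
tool_rot: [-0.556, -3.09, -0.001]
contact_force: [0.4, 0.5, -2.0]
opening: 0.039
```

```bash
python3 look.py q90 395 215 391 260 50
```

```text
31.6 [ 0.6196 -0.1095  0.0971]
```

View pics/q90.png

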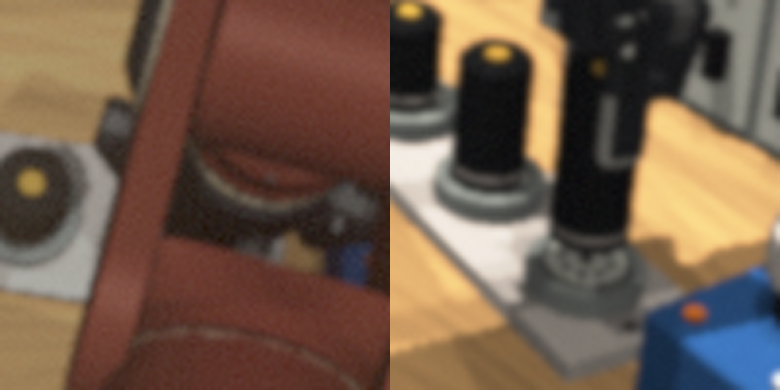

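Above base_d and clear of the tester. Lowering.

>>> drive_tool:
  moves: [0, 0, 0, 0, 0, -0.006, 0.8, 0, 0, 0, 0, 0, -0.006, 0.8, 0, 0, 0, 0, 0, -0.005, 0.8, 0, 0, 0, 0, 0, 0, 0.8, 0, 0, 0, 0, 0, 0, 0.8]

```text
t: 32.22
tool_pos: [0.6186, -0.1094, 0.0783]
tool_rot: [-0.557, -3.091, -0.0]
contact_force: [0.3, 0.1, -1.6]
opening: 0.0388
```

>>> drive_tool:
  moves: [0, 0, 0, 0, 0, -0.001, 0.8, 0, 0, 0, 0, 0, 0, 0.8, 0, 0, 0, 0, 0, 0, 0.8, 0, 0, 0, 0, 0, 0, 0.8, 0, 0, 0, 0, 0, 0, 0.8]

```text
t: 32.85
tool_pos: [0.6189, -0.1096, 0.078]
tool_rot: [0.557, 3.091, -0.0]
contact_force: [-0.9, -1.0, 4.2]
opening: 0.0393
```

Contact (4 N). Release.

>>> drive_tool:
  moves: [0, 0, 0, 0, 0, 0.0003, 0.8, 0, 0, 0, 0, 0, 0, 0.6, 0, 0, 0, 0, 0, 0, 0.45, 0, 0, 0, 0, 0, 0, 0.35, 0, 0, 0, 0, 0, 0, 0.3]

```text
t: 33.48
tool_pos: [0.6185, -0.1094, 0.0774]
tool_rot: [-0.557, -3.091, -0.0]
contact_force: [0.7, 1.0, -1.0]
opening: 0.0598
```

>>> drive_tool:
  moves: [0, 0, 0, 0, 0, 0, 0.3, 0, 0, 0, 0, 0, 0.01, 0.3, 0, 0, 0, 0, 0, 0.03, 0.3, 0, 0, 0, 0, 0, 0.05, 0.3, 0, 0, 0, 0, 0, 0.05, 0.3]

```text
t: 34.1
tool_pos: [0.6185, -0.1094, 0.2198]
tool_rot: [0.557, 3.091, -0.0]
contact_force: [1.1, -0.9, 0.1]
opening: 0.0599
```

>>> drive_tool:
  moves: [0, 0, 0, -0.03, -0.045, 0.02, 0.3, 0, 0, 0, -0.03, -0.045, 0, 0.3, 0, 0, 0, -0.03, -0.045, 0, 0.3, 0, 0, 0, -0.03, -0.045, 0, 0.3, 0, 0, 0, -0.03, -0.045, 0, 0.3]

```text
t: 34.72
tool_pos: [0.4677, -0.3359, 0.239]
tool_rot: [0.557, 3.09, -0.001]
contact_force: [-0.1, 0.2, 0.4]
opening: 0.0598
```

>>> drive_tool:
  moves: [0, 0, 0, 0, 0, 0, 0.3, 0, 0, 0, 0, 0, 0, 0.3, 0, 0, 0, 0, 0, 0, 0.3, 0, 0, 0, 0, 0, 0, 0.3, 0, 0, 0, 0, 0, 0, 0.3]

```text
t: 35.35
tool_pos: [0.4691, -0.3338, 0.2377]
tool_rot: [-0.555, -3.092, -0.0]
contact_force: [-1.1, -0.7, -0.1]
opening: 0.06
```

```bash
python3 look.py end 330 215 370 250 80
python3 - <<'E'
from h import *
t=cv2.imread("pics/end_full_t.png"); s=cv2.imread("pics/end_full_s.png")
hsv=cv2.cvtColor(t,cv2.COLOR_BGR2HSV)
B=[(.663,.1576),(.6489,.0684),(.6342,-.02),(.6197,-.1091)]
m=((hsv[...,0]<8)|(hsv[...,0]>172))&(hsv[...,1]>150); m[:,:300]=0
for c,st in blobs(m,200,2000): print("lens",c,plane("top",c,.01).round(3))
def cen(im,p,r):
    x,y=p; S=im[y-r:y+r+1,x-r:x+r+1].astype(float)
    w=S[...,2]*.5+S[...,1]*.5-S[...,0]
    w=np.clip(w-0.5*w.max(),0,None); yy,xx=np.mgrid[-r:r+1,-r:r+1]
    return np.array([x+(w*xx).sum()/w.sum(),y+(w*yy).sum()/w.sum()])
def proj(n,P):
    c=C[n];K=np.array([[c["fx"],0,c["cx"]],[0,c["fy"],c["cy"]],[0,0,1]])
    return cv2.projectPoints(np.array([P],float),c["rvec"],c["tvec"],K,np.array([c["k1"],0,0,0]))[0][0,0]
for h,b in zip((36,54,72,90),B):
    P=(*b,.026+h/1000); a=cen(t,tuple(proj("top",P).round().astype(int)),5); q=cen(s,tuple(proj("side",P).round().astype(int)),6)
    p,e=tri(a,q); print(h,p.round(4),"off mm",((p[:2]-b)*1000).round(1),"gap",round(e,4))
E
```

```text
35.45 [ 0.469  -0.3341  0.2378]
lens [347.35 305.43] [ 0.456 -0.008  0.01 ]
lens [621.95 366.53] [ 0.322 -0.564  0.01 ]
36 [0.6604 0.1593 0.0666] off mm [-2.6  1.7] gap 0.0011
54 [0.6488 0.0686 0.0859] off mm [-0.1  0.2] gap 0.0055
72 [ 0.6324 -0.0196  0.1037] off mm [-1.8  0.4] gap 0.0023
90 [ 0.6179 -0.109   0.1197] off mm [-1.8  0.1] gap 0.0016
```

View pics/end.png

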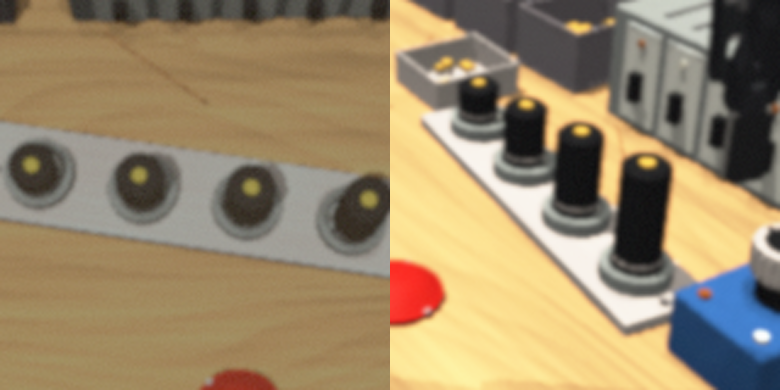

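All four stand upright, tallest beside the tester, and the gripper is clear. Handing in.

```bash
python3 -c "
from station import ctrl
print(ctrl.finish_job())"
```

```text
the job is handed in; nothing more can be done
None
```

I stood all four flasher units on their bases: 90 on base_d next to the tester, 72 on c, 54 on b and 36 on a. I handed the job in at about 35 s of the 106 s allowed; no verdict was reported.

- **Placing:** Each unit was lowered until it touched its base or was within about a millimetre of it, then released. The highest contact force I read was about 9 N, for unit 54.
- **Grasps:** The first grip on unit 36 landed on the bevelled rim, so I reopened and gripped lower. The other three held at the first try.
- **Last checks:** All four units looked upright in the final picture, and the gripper was well clear of them. Their axes measured within about 3 mm of the base centres (the limit is 12 mm). The lens measured exactly where it started.
- **Disagreement:** In the final two-camera check the tops read 4–6 mm too high, and unit 54's two rays missed each other by 5.5 mm. I put this down to the brass-dot detection in the side view, because the pictures show the units seated. An earlier top-view check of units 36, 54 and 72 put each within about 2.5 mm of its base centre.
- **Not confirmed:** My eyeballed side-view readings of the base centres differed by about 6 mm from the top view. I used the top-view values.

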